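# Hold the test load on a labelled mount in the lever indentation stand

## Task

Make the hardness indentation in the labelled specimen mount: seat the mount upright in the round nest of the stand's drawn-out slide, turned so that its code label will squarely face the reader block, and push the slide fully home under the indenter. Then bring the lever down until the load needle stands in the marked band (20 N), never running past 30 N, and finish while still holding the lever there, because the load has to stay on for the dwell; leave the other mounts and loose things where they are.

Things in the scene. Friction and masses are not known exactly. Their poses are not given: they have to be found in the camera images.
- mount: the labelled specimen mount: black resin cylinder, 30 mm diameter, 19 mm high, polished metal section in its flat top. Origin: centre of its underside; z up its axis. A white paper code label, 13 mm wide, is on its side at its own +x and folds 5 mm over the top rim there, so it shows from above. It stands in one of three spots to the robot's right; two unlabelled mounts stand in the others
- mount_label (a point): centre of the code label on the mount's side, 15 mm from the mount's axis and 12 mm above its underside
- mount_low: a lower black mount without label, 30 mm diameter, 16 mm high, bystander; origin at the centre of its underside
- mount_slim: a slimmer pale mount without label, 25 mm diameter, 21 mm high, bystander; origin at the centre of its underside
- magnifier: stand magnifier, black ring 42 mm diameter, 30 mm high, bystander; origin at the centre of its underside
- test_block: round steel test block, 36 mm diameter, 12 mm high, bystander; origin at the centre of its underside
- stand: hand-lever indentation stand, fixed, 0.24 m high. Origin: bench level under the indenter axis; x from the front (slide, dial; to the robot) to the column behind, y to the lever side (left), z up. The reader, a black block 46x48x40 mm, is on the other side: window 57 mm from the axis in -y, 54 mm up, so the label must point to -y. The dial is 31 mm ahead of the axis
- shuttle (a joint): travel of the slide in m: 0 drawn right out to the front, grows along the stand's +x as it is pushed in, 0.110 fully home against its stop, with the nest under the indenter. About 2 N of friction, stays where it is left
- nest (a point): centre of the floor of the round nest in the slide (moves with it), 38 mm above the bench. Nest 32 mm in diameter at its floor, 4 mm deep, conical wall opening to 38 mm at the rim, in a flat plate 58x56 mm, so fingertips must stay over 4 mm above the nest floor. With the slide home it is under the indenter tip, which rests 34 mm above the nest floor
- slide_lug (a point): middle of the front face of the upright lug at the slide's front end, 113 mm ahead (-x) of the nest centre and 18 mm above the nest floor; push here in the stand's +x. The lug is 44 mm wide, 8 mm thick, its round top edge 69 mm above the bench; flat strip of slide between lug and nest
- lever (a joint): angle of the lever in rad: 0 at rest (sprung up, 0.70 rad above level), grows as the knob comes down, stop at 1.10. Lowers the indenter 25 mm per rad, springs back when let go. With the mount in place the indenter touches at about 0.60; 20 N at about 0.86. The knob takes about 3 N to start, 8 N at test load
- lever_knob (a point): centre of the black ball knob, 32 mm diameter, at the lever's end; can be pinched from above across the stand's y, or pressed from above. It runs on a circle of 0.170 m in the plane y = 125 mm of the stand, about the lever's axis at stand x = 56 mm, z = 165 mm: at rest it is 130 mm ahead of (-x) and 110 mm above that axis, at 20 N 168 mm ahead and 27 mm below it
- needle (a joint): angle of the load dial's needle in rad, clockwise seen from the front: 0 no load (needle to the left), 0.08 rad per N, 1.6 at 20 N (straight up). The marked band, between two long marks, is 1.28 to 1.92 (16 to 24 N); 2.4 is 30 N. The white dial, 68 mm across, faces the robot and rides on the indenter's carriage, 0.13 to 0.19 m above the bench at rest
- indenter: the spring-loaded steel indenter, 15 mm shank with a 6 mm blunt tip that points down and presses on the middle of the mount's top. It yields 6 mm into the carriage at 20 N

How it is judged:
By the outcome, as a careful person would: the job done as asked, in the order asked, and still so for the second after the job is handed in, while the arm keeps its last pose, push and grip.
It also fails if it takes over 69 s, if anything falls off the work surface, if the arm or the gripper's body presses on something with over 40 N, if the wrist force passes 120 N, or if a joint passes its speed limit or range.

## Robot

A 7-joint arm with a two-finger parallel gripper is mounted at the origin on a cart in front of the work surface, level with it; the furniture and walls round the work are solid. World frame = base frame: x ahead of the robot, y to its left, z up, the work surface at z = 0. Lengths are in m, angles in rad, forces in N, time in s.
With the tool pointing down it reaches from about 0.375 to 0.925 m from the base axis. Payload 3.1 kg.
Tool frame: the origin (TCP) lies between the finger pads; the fingertips stand 11 mm ahead of it and the grasp point (between the pads) lies 8 mm behind it; z points along the fingers, y is the line along which they close (so a half turn about z gives the same grasp; the last joint's range is limited). The gripper opens to 85 mm and grips with 20 to 120 N. Pads are 22 mm wide; open, the fingers measure 114 mm over their backs; the gripper's body (76 mm by 85 mm) begins 54 mm behind the grasp point. The pads swing forward as they close: fully open they stand 13 mm farther back than shut.
Start: joints at [1.074, 0.383, 0.044, 1.598, -0.018, 1.161, -0.05], TCP at [0.252, -0.599, 0.242] pointing down, gripper open.
Joint ranges: [-2.61, 2.61], [-0.41, 2.15], [-1.48, 1.57], [0, 2.5], [-1.57, 4.71], [0.05, 1.97], [-2.85, 2.85]. Speed limits (rad/s): [2.79, 2.79, 3.14, 3.14, 3.14, 3.14, 3.14].

## Interface

Orientations are given as a unit quaternion [w, x, y, z].
In Python, from workcell import move_ptp, move_linear, goto_joints, command_gripper, hold, inverse_kinematics, grab_frame, camera_info, PlanningError, sign_off, get_clock, get_q, get_qd, get_effort, get_ee_pos, get_eef_rot, get_ft_force, get_moment, get_grip_width, get_grasp_force gives the robot as it stands. Calls block until the motion is done:
- move_ptp(position, orientation): joint-space move of the TCP to a pose.
- move_linear(position, ori=None, max_speed=0.15): straight line of the TCP; ori=None keeps the orientation; max_speed is the mean speed in m/s.
- goto_joints(angles): joint-space move.
- command_gripper(opening, newtons=None): opening from 0.0 (shut) to 1.0 (fully open); newtons is the grip in N (None keeps the last); returns when the fingers have stopped.
- hold(seconds).
- inverse_kinematics(position, orientation): joint angles nearest the present ones, or None.
- grab_frame(name): name is "side" or "top" or "wrist"; returns (picture, depth): 384x512x3 uint8, red, green, blue; 384x512 float32, m along the optical axis (not along the pixel's ray), 0 where there is no reading.
- camera_info(name): a dict with "K" (3x3 intrinsics, pixels), "position" and "attitude" of the camera in the world; the wrist camera has in their place "T_tool_cam" (4x4, takes a point from camera to tool coordinates, whose origin is the TCP and whose axes are the flange's). Camera axes: x right, y down, z forward; pixel columns grow to the right and rows downward; lengths in m; the calibration is good to about 2 mm. A picture is of the moment at which its call begins: read the wrist's pose just before it. camera_info takes no time and is no camera call.
A pose or a line that the arm cannot do raises PlanningError and nothing moves.
- sign_off(): hands the job in; it is judged then, once.
Readings, each from a call of its own:
- get_clock(): time.
- get_q(): joint angles.
- get_qd(): joint speeds.
- get_effort(): joint torques, N m.
- get_ee_pos(): TCP position.
- get_eef_rot(): TCP orientation.
- get_ft_force(): force on the tool from outside, world axes, zero at the start.
- get_moment(): the same for the moment, N m.
- get_grip_width(): opening from 0.0 (shut) to 1.0 (fully open).
- get_grasp_force(): force on a finger pad.
Only numpy, scipy, OpenCV 4.12 (cv2) and the standard library are available. Lean on these libraries where they do the work, as an engineer would, in place of code of your own. Each camera call takes 0.05 s, during which the arm holds its last target. There are 200 camera calls.

## Working session

There is one attempt and no reset: what is moved stays moved. The work goes in short steps, each a Python script; the robot and the scene stay as the last script left them, time stands still between calls to the robot, and variables do not carry over. Pictures are saved under pics/ and viewed, at most 10 in all, crops included, and the job is handed in when it is done.

```bash
mkdir -p pics; cat > h.py <<'E'
import numpy as np, cv2
from scipy.spatial.transform import Rotation as R
from workcell import *
def quat(q): q=np.array(q); return R.from_quat([q[1],q[2],q[3],q[0]])
def campose(name):
    i=camera_info(name)
    if name=='wrist':
        T=np.eye(4);T[:3,:3]=quat(get_eef_rot()).as_matrix();T[:3,3]=get_ee_pos()
        return np.array(i['K']),T@np.array(i['T_tool_cam'])
    a=np.array(i['attitude']);T=np.eye(4)
    T[:3,:3]=a if a.shape==(3,3) else quat(a).as_matrix()
    T[:3,3]=i['position'];return np.array(i['K']),T
def snap(name):
    K,T=campose(name);im,d=grab_frame(name)
    cv2.imwrite(f'pics/{name}.png',im[:,:,::-1]);np.savez(f'{name}.npz',im=im,d=d,K=K,T=T)
    return im,d,K,T
def cloud(d,K,T):
    v,u=np.mgrid[:d.shape[0],:d.shape[1]]
    P=np.stack([(u-K[0,2])/K[0,0]*d,(v-K[1,2])/K[1,1]*d,d],-1)
    W=P@T[:3,:3].T+T[:3,3];W[d==0]=np.nan;return W
E
python3 - <<'E'
from h import *
for n in('side','top','wrist'):
    im,d,K,T=snap(n);print(n,K.round(1).tolist(),T.round(3).tolist())
print(get_clock(),get_eef_rot(),get_ee_pos(),camera_info('top'))
a=cv2.imread('pics/top.png');cv2.imwrite('pics/top1.png',cv2.resize(a,(800,600)))
a=cv2.imread('pics/side.png');b=cv2.imread('pics/wrist.png');cv2.imwrite('pics/sw.png',cv2.resize(np.hstack([a,b]),(800,300)))
E
```

```text
side [[362.2, 0.0, 253.2], [0.0, 362.2, 189.6], [0.0, 0.0, 1.0]] [[-0.862, -0.309, 0.401, 0.112], [-0.506, 0.552, -0.663, 0.736], [-0.016, -0.775, -0.632, 0.822], [0.0, 0.0, 0.0, 1.0]]
top [[392.5, 0.0, 251.3], [0.0, 392.5, 200.0], [0.0, 0.0, 1.0]] [[0.027, -0.997, 0.077, 0.425], [-1.0, -0.026, 0.017, 0.051], [-0.015, -0.077, -0.997, 1.49], [0.0, 0.0, 0.0, 1.0]]
wrist [[281.1, 0.0, 255.5], [0.0, 281.1, 190.5], [0.0, 0.0, 1.0]] [[0.388, -0.88, -0.272, 0.321], [-0.921, -0.372, -0.112, -0.57], [-0.003, 0.294, -0.956, 0.372], [0.0, 0.0, 0.0, 1.0]]
0.15 [-9.97063112e-04  9.80178141e-01  1.98115514e-01 -2.49031980e-04] [ 0.25215983 -0.59833619  0.24118331] {'K': array([[392.54369549,   0.        , 251.26593164],
       [  0.        , 392.54369549, 199.97811132],
       [  0.        ,   0.        ,   1.        ]]), 'position': array([0.42522657, 0.05138245, 1.48985965]), 'attitude': array([-0.03301138,  0.71578978, -0.69720439,  0.02147736])}
```

View pics/top1.png

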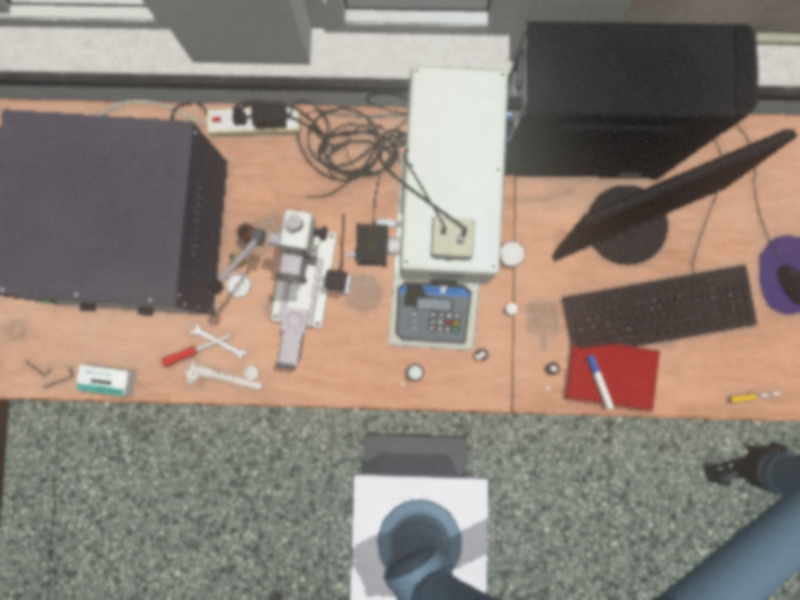

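View pics/sw.png

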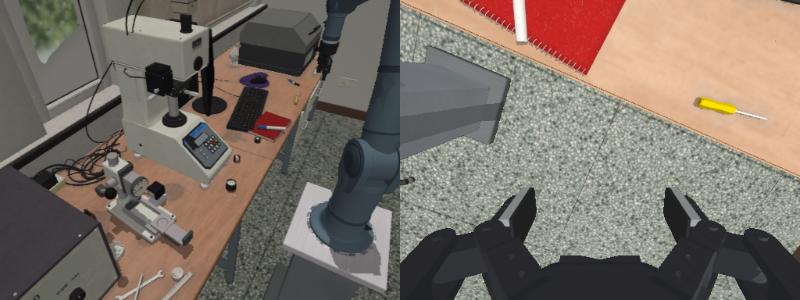

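The top view shows the stand at about (295,290) with the slide's lug end at about (288,365). Small round objects are at (415,372), (481,354), (553,368) and (512,309), in the scaled picture. At 3.8 mm per pixel I need enlarged crops, then a wrist view.

```bash
python3 - <<'E'
from h import *
a=cv2.imread('pics/top.png');s=cv2.imread('pics/side.png')
A=cv2.resize(a[180:260,245:375],None,fx=3,fy=3,interpolation=3)
B=cv2.resize(a[125:245,130:240],None,fx=3,fy=3,interpolation=3)
C=cv2.resize(s[180:330,120:320],None,fx=2,fy=2,interpolation=3)
o=np.zeros((600,800,3),np.uint8);o[:360,:330]=B;o[:240,340:730]=A;o[250:550,340:740]=C
cv2.imwrite('pics/crop1.png',o)
z=np.load('top.npz');W=cloud(z['d'],z['K'],z['T'])
for u,v in[(415,372),(481,354),(553,368),(512,309),(512,253),(288,362),(292,335),(300,290),(258,237),(338,282),(250,372)]:
    print(u,v,W[round(v/1.5625),round(u/1.5625)].round(3))
E
```

```text
415 372 [0.398 0.018 0.03 ]
481 354 [ 0.443 -0.137  0.026]
553 368 [ 0.414 -0.308  0.022]
512 309 [ 0.553 -0.21   0.021]
512 253 [ 0.688 -0.207  0.028]
288 362 [0.412 0.316 0.068]
292 335 [0.479 0.312 0.045]
300 290 [0.585 0.301 0.023]
258 237 [0.68  0.369 0.186]
338 282 [0.604 0.206 0.074]
250 372 [0.387 0.416 0.013]
```

View pics/crop1.png

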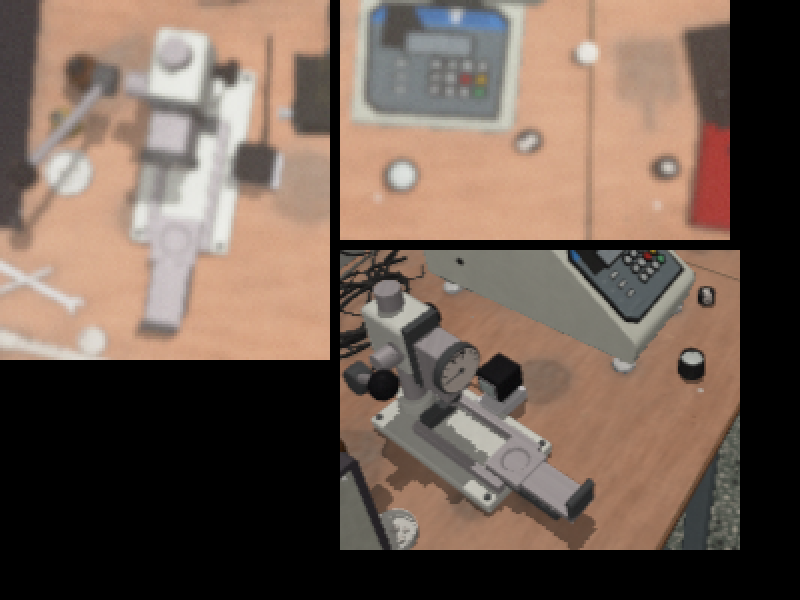

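The crop shows the magnifier at (0.398,0.018). A dark mount with white on top is at (0.443,-0.137), which is probably the labelled one. Another dark mount is at (0.414,-0.308) and the pale slim one at (0.553,-0.21). The slide points towards the robot with a slight yaw. Next I'll move the wrist camera over the mounts, then over the stand.

```bash
python3 - <<'E'
from h import *
t0=get_clock()
move_ptp([0.43,-0.137,0.14],[0,1,0,0]);print(get_clock()-t0,get_q().round(2))
im,d,K,T=snap('wrist');cv2.imwrite('pics/w1.png',im[:,:,::-1]);import shutil;shutil.copy('wrist.npz','w1.npz')
move_ptp([0.44,0.305,0.26],[0,1,0,0]);print(get_clock()-t0,get_q().round(2))
im2,d,K,T=snap('wrist');shutil.copy('wrist.npz','w2.npz')
cv2.imwrite('pics/w12.png',cv2.resize(np.vstack([im,im2])[:,:,::-1],(448,600)) if 0 else np.vstack([cv2.resize(im[60:384,100:412],(800//2,415)),]) [:,:,::-1])
o=np.hstack([cv2.resize(im,(400,300)),cv2.resize(im2,(400,300))]);
cv2.imwrite('pics/w12.png',np.vstack([o,np.hstack([cv2.resize(im[120:345,106:406],(400,300)),cv2.resize(im2[60:285,106:406],(400,300))])])[:,:,::-1])
E
```

```text
1.8333000000000002 [ 0.48  0.15 -0.28  2.14  0.06  0.85 -1.4 ]
3.5583 [-0.01  0.23 -0.75  1.82  0.17  1.16 -2.39]
```

View pics/w12.png

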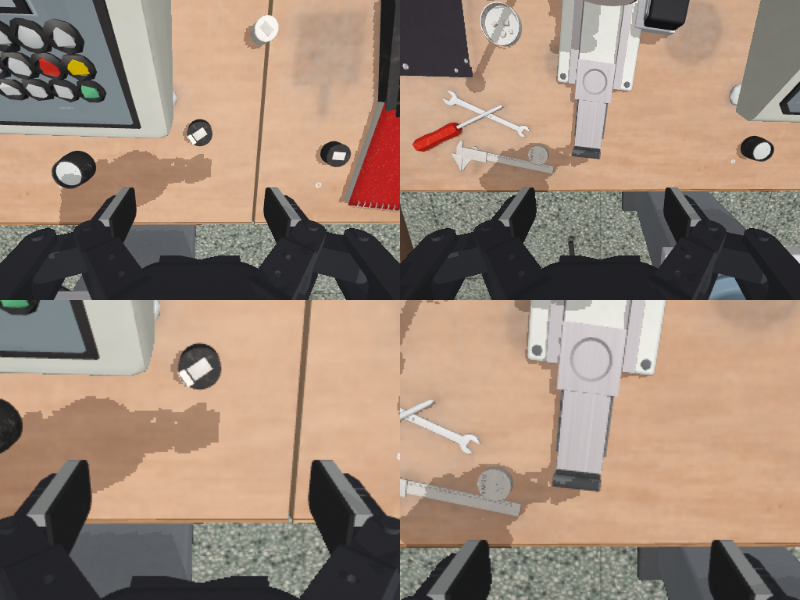

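Wrist views: the mount at crop (199,367) has a white strip reaching its rim at the lower left, so it is the labelled one. The mount on the right shows only a metal section. The slide's nest is at crop (591,359) and the lug at about (577,480). I'll enlarge both for measuring.

```bash
python3 - <<'E'
from h import *
a=np.load('w1.npz');b=np.load('w2.npz')
A=cv2.resize(a['im'][145:195,230:280],(400,400),interpolation=0)
B=cv2.resize(b['im'][80:205,210:310],(400,500),interpolation=2)
o=np.zeros((500,800,3),np.uint8);o[:400,:400]=A;o[:,400:]=B
cv2.imwrite('pics/z1.png',o[:,:,::-1])
W=cloud(a['d'],a['K'],a['T']);print('mount z range',[W[v,u].round(4) for v,u in[(170,255),(165,258),(172,245),(185,230)]])
# mount top blob
m=(abs(W[...,2]-.019)<.006)&(np.hypot(W[...,0]-.443,W[...,1]+.137)<.03)
P=W[m];print(m.sum(),P[:,:2].mean(0),(P[:,:2].min(0)+P[:,:2].max(0))/2,np.ptp(P[:,:2],axis=0),np.median(P[:,2]))
np.savez('mm.npz',m=m)
W=cloud(b['d'],b['K'],b['T'])
for lo,hi,n in((.063,.075,'lug'),(.039,.0445,'plate')):
    m=(W[...,2]>lo)&(W[...,2]<hi)&(abs(W[...,1]-.31)<.05)&(W[...,0]<.56)&(W[...,0]>.39)
    P=W[m];print(n,m.sum(),P.mean(0).round(4),P.min(0).round(4),P.max(0).round(4))
for u,v in((249,104),(249,97),(262,104),(249,130),(247,150)):print(u,v,W[v,u].round(4))
E
```

```text
mount z range [array([ 0.4475, -0.1384,  0.02  ]), array([ 0.452 , -0.1411,  0.0193]), array([ 0.4456, -0.1292,  0.0197]), array([ 0.4272, -0.1131, -0.0014])]
831 [ 0.44665051 -0.13856936] [ 0.44630548 -0.13833381] [0.02941692 0.02976497] 0.01858278424297949
lug 334 [0.4082 0.3234 0.0671] [0.3993 0.3016 0.0631] [0.4151 0.3456 0.0699]
plate 3368 [0.4832 0.3139 0.0407] [0.4064 0.279  0.039 ] [0.5465 0.3442 0.0442]
249 104 [0.5155 0.3097 0.0367]
249 97 [0.5235 0.3096 0.0376]
262 104 [0.5155 0.2941 0.0373]
249 130 [0.4851 0.3099 0.0396]
247 150 [0.4603 0.3127 0.0383]
```

View pics/z1.png

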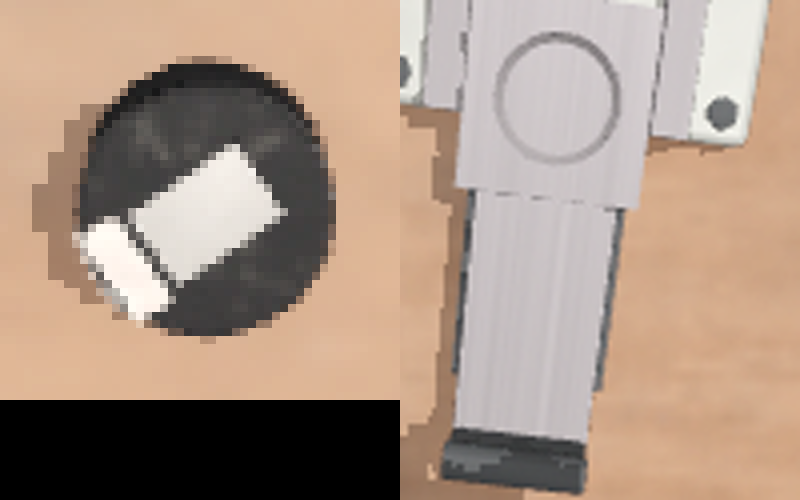

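The label fold's centre is at crop (125,268), giving pixel (245.6,178.5). Its direction is to the lower left, which is -x,+y in world. The nest ring is centred at crop (558,98), pixel (249.5,104.5). Now I'll compute the directions, obstacles and IK options.

```bash
python3 - <<'E'
from h import *
a=np.load('w1.npz');b=np.load('w2.npz')
def ray(z,u,v,h):
    K,T=z['K'],z['T'];r=T[:3,:3]@np.linalg.solve(K,[u,v,1]);o=T[:3,3];return (o+r*(h-o[2])/r[2])[:2]
c=lambda x,y:(230+x/8-.5,145+y/8-.5)
q=lambda x,y,h:ray(b,210+(x-400)/4-.5,80+y/4-.5,h)
C=np.array([.4463,-.1385])
ang=lambda d:np.degrees(np.arctan2(d[1],d[0])).round(1)
L=ray(a,*c(127,268),.019);print('label',L,ang(L-C),np.linalg.norm(L-C))
e=lambda p,r:ray(a,*c(*r),.019)-ray(a,*c(*p),.019)
print('edges',ang(e((238,145),(133,212))),ang(e((285,212),(180,285))),ang(e((115,217),(173,300)))-90, ang(e((133,212),(180,285)))-90,ang(e((80,235),(140,320)))-90)
N=q(558,98,.042);print('nest',N)
for p,r,h in(((467,0),(458,185),.042),((662,0),(637,208),.042),((473,190),(455,430),.04),((612,210),(587,440),.04)):
    print('edge',ang(q(*p,h)-q(*r,h)))
print('lugtop',q(445,455,.069),q(587,465,.069))
W=cloud(a['d'],a['K'],a['T'])
r=np.hypot(*(W[...,:2]-C).transpose(2,0,1));m=(W[...,2]>.01)&(r>.02)&(r<.11)&(W[...,0]>.40)
P=W[m];A=np.degrees(np.arctan2(P[:,1]-C[1],P[:,0]-C[0]));
for k in range(-180,180,20):
    s=(A>=k)&(A<k+20)
    if s.any():i=np.argmin(r[m][s]);print(k,P[s][i].round(3),r[m][s][i].round(3),P[s][:,2].max().round(3))
# region near the knob, top & wrist2 & side
W2=cloud(b['d'],b['K'],b['T']);t=np.load('top.npz');W3=cloud(t['d'],t['K'],t['T']);s=np.load('side.npz');W4=cloud(s['d'],s['K'],s['T'])
for n,w in(('top',W3),('side',W4)):
    m=(w[...,2]>.05)&(w[...,2]<.32)&(w[...,1]>.42)&(w[...,1]<.8)&(w[...,0]>.4)&(w[...,0]<.75);P=w[m]
    print(n,len(P))
    for x0 in np.arange(.42,.75,.04):
        S=P[(abs(P[:,0]-x0)<.02)]
        if len(S):
            print(x0.round(2),[(y.round(2),S[abs(S[:,1]-y)<.01][:,2].max().round(3)) for y in np.arange(.43,.6,.02) if (abs(S[:,1]-y)<.01).any()])
E
```

```text
label [ 0.43973467 -0.12943864] 125.9 0.011189805464423223
edges 122.9 125.6 -236.3 -238.3 -236.3
nest [0.51550016 0.30957983]
edge -4.9
edge -6.3
edge -6.2
edge -6.1
lugtop [0.41325985 0.34389689] [0.40996612 0.30130668]
-140 [ 0.422 -0.181  0.149] 0.049 0.203
-120 [ 0.441 -0.158  0.211] 0.02 0.216
-100 [ 0.448 -0.158  0.217] 0.02 0.228
-80 [ 0.45  -0.158  0.226] 0.02 0.228
0 [ 0.515 -0.113  0.088] 0.073 0.147
20 [ 0.477 -0.113  0.078] 0.04 0.154
40 [ 0.463 -0.112  0.072] 0.032 0.147
60 [ 0.45  -0.119  0.226] 0.02 0.228
80 [ 0.45  -0.119  0.227] 0.02 0.228
100 [ 0.441 -0.119  0.208] 0.02 0.216
120 [ 0.422 -0.096  0.167] 0.049 0.204
top 8399
0.5 []
0.54 [(np.float64(0.43), np.float64(0.29)), (np.float64(0.45), np.float64(0.286)), (np.float64(0.51), np.float64(0.281)), (np.float64(0.53), np.float64(0.28)), (np.float64(0.55), np.float64(0.282)), (np.float64(0.57), np.float64(0.282)), (np.float64(0.59), np.float64(0.282))]
0.58 [(np.float64(0.43), np.float64(0.296)), (np.float64(0.45), np.float64(0.287)), (np.float64(0.51), np.float64(0.28)), (np.float64(0.53), np.float64(0.28)), (np.fl
[... 2091 characters left out ...]
(0.51), np.float64(0.277)), (np.float64(0.53), np.float64(0.278)), (np.float64(0.55), np.float64(0.277)), (np.float64(0.57), np.float64(0.278)), (np.float64(0.59), np.float64(0.279))]
0.7 [(np.float64(0.43), np.float64(0.115)), (np.float64(0.51), np.float64(0.278)), (np.float64(0.53), np.float64(0.279)), (np.float64(0.55), np.float64(0.277)), (np.float64(0.57), np.float64(0.278)), (np.float64(0.59), np.float64(0.278))]
0.74 [(np.float64(0.43), np.float64(0.11)), (np.float64(0.49), np.float64(0.271)), (np.float64(0.51), np.float64(0.277)), (np.float64(0.53), np.float64(0.277)), (np.float64(0.55), np.float64(0.277)), (np.float64(0.57), np.float64(0.278)), (np.float64(0.59), np.float64(0.277))]
```

The labelled mount stands about 32 mm from the tester's corner, whose panel is over 70 mm high there, so a vertical gripper would touch it. I'll pick the mount with a lean away from the tester, set it down in the open, remeasure the label and regrasp it vertically.

```bash
cat >> h.py <<'E'
def ori(xyaw,tilt=0):
    "tool x at yaw (deg); tool leans back (upper end) toward tool x by tilt deg"
    t=np.radians(tilt);p=np.radians(xyaw);l=np.array([np.cos(p),np.sin(p),0]);k=np.array([0,0,1.])
    z=-(np.cos(t)*k+np.sin(t)*l);x=np.cos(t)*l-np.sin(t)*k;M=np.stack([x,np.cross(z,x),z],1)
    q=R.from_matrix(M).as_quat();return np.array([q[3],q[0],q[1],q[2]]),z
def tryik(name,p,o):
    s=inverse_kinematics(list(p),list(o));print(name,None if s is None else np.round(s,2));return s
E
python3 - <<'E'
from h import *
C=np.array([.4463,-.1385,.0175])
for y in(-114,-104,-124,-134):
  for t in(20,15):
    o,z=ori(y,t);tryik((y,t),C,o);tryik('  up',C-.1*z,o);tryik('  set',C+[0,-.077,0],o)
for y in(124,-56):tryik(('regrasp',y),[.446,-.215,.0175],ori(y)[0])
N=np.array([.5155,.3096,.055])
for y in(-96.2,83.8):tryik(('place',y),N,ori(y)[0])
xh=np.array([np.cos(np.radians(-6.2)),np.sin(np.radians(-6.2)),0]);yh=np.array([-xh[1],xh[0],0]);O=N+.11*xh;O[2]=0
for y in(-6.2,173.8):
    for s in((-.074,.125,.275),(-.112,.125,.138)):tryik(('knob',y,s),O+s[0]*xh+s[1]*yh+[0,0,s[2]],ori(y)[0])
E
```

```text
(-114, 20) [ 0.57  0.44 -0.14  2.17 -0.52  0.61 -2.68]
  up [ 0.75  0.27 -0.25  2.12 -0.39  0.82 -2.79]
  set [ 0.7   0.49 -0.13  2.07 -0.45  0.69 -2.62]
(-114, 15) [ 0.48  0.42 -0.11  2.17 -0.4   0.59 -2.84]
  up [ 0.4   0.23  0.04  2.14 -0.38  0.81 -2.85]
  set [ 0.69  0.47 -0.19  2.08 -0.29  0.65 -2.8 ]
(-104, 20) [ 0.6   0.46 -0.19  2.12 -0.42  0.68 -2.6 ]
  up [ 0.77  0.31 -0.29  2.07 -0.32  0.89 -2.68]
  set [ 0.72  0.52 -0.17  2.02 -0.36  0.75 -2.54]
(-104, 15) [ 0.61  0.44 -0.25  2.13 -0.26  0.63 -2.79]
  up [ 0.71  0.28 -0.31  2.09 -0.23  0.85 -2.81]
  set [ 0.71  0.49 -0.22  2.04 -0.23  0.7  -2.68]
(-124, 20) [ 0.54  0.41 -0.11  2.21 -0.6   0.55 -2.78]
  up [ 0.47  0.22  0.04  2.19 -0.52  0.78 -2.84]
  set [ 0.68  0.47 -0.11  2.11 -0.53  0.63 -2.71]
(-124, 15) [ 0.15  0.4   0.26  2.22 -0.69  0.59 -2.76]
  up [-0.2   0.23  0.7   2.21 -0.58  0.81 -2.83]
  set [ 0.57  0.45 -0.05  2.11 -0.43  0.61 -2.85]
(-134, 20) [ 0.39  0.39  0.04  2.26 -0.77  0.51 -2.8 ]
  up [-0.14  0.2   0.7   2.27 -0.71  0.77 -2.83]
  set [ 0.66  0.44 -0.09  2.15 -0.59  0.56 -2.82]
(-134, 15) [-0.06  0.42  0.48  2.26 -0.86  0.58 -2.79]
  up [-0.61  0.34  1.17  2.26 -0.79  0.85 -2.81]
  set [ 0.29  0.44  0.26  2.16 -0.68  0.6  -2.81]
('regrasp', 124) [ 0.86  0.5  -0.56  2.08  0.42  0.67  0.61]
('regrasp', -56) [ 0.78  0.48 -0.47  2.09  0.35  0.65 -2.48]
('place', -96.2) [ 0.28  0.98 -1.25  1.8   1.02  1.18  1.72]
('place', 83.8) [ 0.02  0.68 -0.81  1.81  0.61  0.92 -1.17]
('knob', -6.2, (-0.074, 0.125, 0.275)) [-0.22  0.58 -0.73  1.37  0.38  1.34 -2.64]
('knob', -6.2, (-0.112, 0.125, 0.138)) [-0.24  0.66 -0.71  1.56  0.46  1.1  -2.75]
('knob', 173.8, (-0.074, 0.125, 0.275)) [-0.01  0.76 -1.17  1.36  0.7   1.46  0.32]
('knob', 173.8, (-0.112, 0.125, 0.138)) [-0.01  0.85 -1.12  1.55  0.8   1.25  0.2 ]
```

```bash
python3 - <<'E'
from h import *
C=np.array([.4463,-.1385,.0175]);o,z=ori(-104,20);D=np.array([0,-.077,0])
command_gripper(.7,40)
move_ptp(list(C-.18*z+[-.01,-.02,0]),list(o));move_linear(list(C-.06*z),max_speed=.2);move_linear(list(C),max_speed=.08)
print(get_ee_pos(),get_ft_force().round(1),get_clock())
command_gripper(0,40);print('w',get_grip_width(),get_grasp_force())
move_linear(list(C-[0,0,-.03]),max_speed=.1);print('w',get_grip_width(),get_ft_force().round(1))
move_linear(list(C+D+[0,0,.03]),max_speed=.15);move_linear(list(C+D+[0,0,.001]),max_speed=.05);print(get_ft_force().round(1))
command_gripper(.7);move_linear(list(C+D-.09*z),max_speed=.2)
move_ptp([.44,-.215,.13],list(ori(124)[0]));print(get_clock(),get_q().round(2))
im,d,K,T=snap('wrist')
W=cloud(d,K,T);m=(abs(W[...,2]-.019)<.006)&(np.hypot(W[...,0]-.446,W[...,1]+.215)<.035)
P=W[m][:,:2];print(m.sum(),P.mean(0),(P.min(0)+P.max(0))/2,np.ptp(P,axis=0))
v,u=np.argwhere(m).mean(0).round().astype(int);print(u,v)
A=cv2.resize(im[v-30:v+30,u-30:u+30],(480,480),interpolation=0)
o=np.zeros((480,800,3),np.uint8);o[:,:480]=A;o[:240,480:]=cv2.resize(im,(320,240));cv2.imwrite('pics/z2.png',o[:,:,::-1])
E
```

```text
[ 0.44670389 -0.13887385  0.01776913] [ 1.   0.2 -0.9] 7.7667
w 0.33054994675516086 39.32932913303375
w 0.32592149228878814 [ 0.2 -0.7 -0.1]
[-2.5 -0.1  2.9]
13.6083 [ 1.41  0.54 -1.23  2.03  0.61  1.01  0.47]
855 [ 0.44489692 -0.21424196] [ 0.44555691 -0.2149949 ] [0.03020278 0.02990251]
261 193
```

View pics/z2.png

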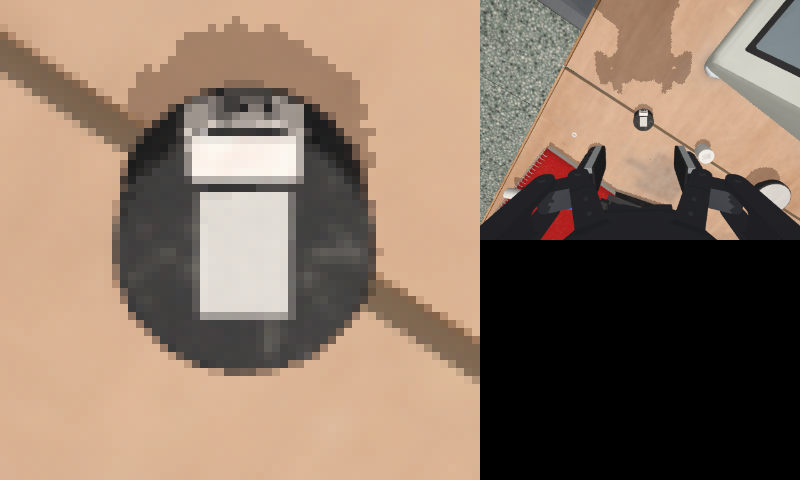

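The label now lies exactly along tool x, so its yaw is 124°, and the mount's centre is (0.4455,-0.2150). Next is the vertical regrasp and the move over the nest.

```bash
python3 - <<'E'
from h import *
C=np.array([.4455,-.2150,.0175]);o=list(ori(124)[0])
move_linear(list(C+[0,0,.05]),o,max_speed=.15);move_linear(list(C),max_speed=.08)
command_gripper(0,40);print('w',get_grip_width(),get_grasp_force(),get_ee_pos())
move_linear(list(C+[0,0,.18]),max_speed=.2)
op=list(ori(-96.2)[0])
move_ptp([.40,.03,.26],list(ori(-160)[0]));print(get_q().round(2))
move_ptp([.46,.31,.22],op);print(get_q().round(2),get_clock())
N=np.array([.5155,.3096,.0])
move_linear(list(N+[0,0,.15]),max_speed=.15);print(get_ee_pos(),get_ft_force().round(1),get_grip_width(),get_clock())
snap('side');s=cv2.imread('pics/side.png');cv2.imwrite('pics/s2.png',cv2.resize(s[150:330,100:340],(800,600)))
E
```

```text
w 0.33075252426513124 39.268248081207275 [ 0.44597064 -0.21523068  0.01819629]
[ 0.25 -0.11 -0.39  2.12 -0.05  1.13  1.79]
[-0.1   0.29 -0.65  1.83  0.2   1.09  2.2 ] 18.825
[0.51543658 0.30961606 0.15055953] [ 0.1 -0.2  0.1] 0.3260018508684219 19.5667
```

View pics/s2.png

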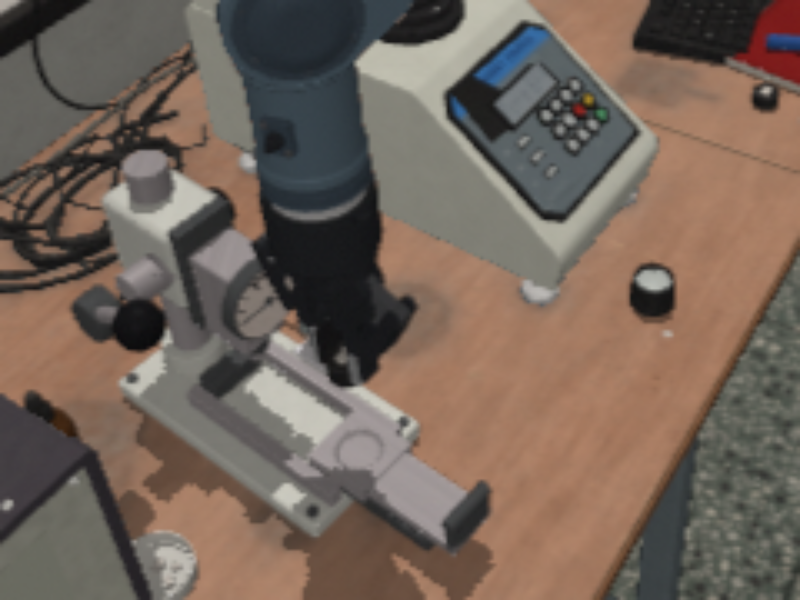

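The gripper with the mount hangs over the nest, which is at (360,450) in the crop, and clears the dial. Lowering with a force check.

```bash
python3 - <<'E'
from h import *
N=np.array([.5155,.3096,.0])
move_linear(list(N+[0,0,.075]),max_speed=.15)
for z in(.062,.059,.057,.0555,.0545):
    move_linear(list(N+[0,0,z]),max_speed=.04);f=get_ft_force();print(z,get_ee_pos().round(4),f.round(1))
    if f[2]>6:break
command_gripper(.65);print(get_grip_width(),get_ft_force().round(1))
move_linear(list(N+[0,0,.16]),max_speed=.2)
p=[.43,.31,.22];move_ptp(p,list(ori(-6.2)[0]));print(get_clock(),get_q().round(2))
im,d,K,T=snap('wrist');W=cloud(d,K,T)
m=(abs(W[...,2]-.057)<.004)&(np.hypot(W[...,0]-.5155,W[...,1]-.3096)<.03);P=W[m]
print(m.sum(),P.mean(0),(P.min(0)+P.max(0))/2,np.ptp(P,axis=0))
v,u=np.argwhere(m).mean(0).round().astype(int);print(u,v)
A=cv2.resize(im[max(v-40,0):v+60,u-50:u+50],(600,600),interpolation=0);cv2.imwrite('pics/z3.png',A[:,:,::-1])
E
```

```text
0.062 [0.5153 0.3094 0.0618] [ 0.3 -0.1 -0.4]
0.059 [0.5154 0.3095 0.0588] [-0.1 -0.   1.1]
0.057 [0.5154 0.3095 0.0568] [-0.1 -0.5 -0.9]
0.0555 [0.5158 0.3095 0.0564] [-0.8 -1.5  5.3]
0.0545 [0.5165 0.3094 0.0563] [-1.5 -3.6  9.3]
0.6481700404510207 [0.1 0.7 0.6]
26.175 [-1.8   0.53  1.4   1.95 -0.57  1.16 -1.85]
757 [0.51611395 0.307964   0.05671069] [0.51592141 0.30796111 0.05658417] [0.02952718 0.0296125  0.00513213]
247 92
```

View pics/z3.png

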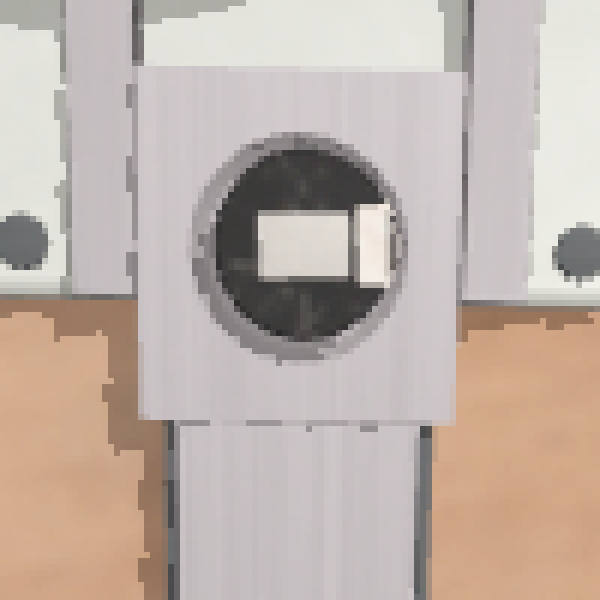

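The mount is seated: its top is at z≈0.057 and concentric with the nest at (300,245), and the label points to stand -y, square to the slide. Now I'll push the slide home.

```bash
python3 - <<'E'
from h import *
goto_joints([-0.1,0.29,-0.65,1.83,0.2,1.09,2.2])
o=list(ori(-96.2)[0]);xh=np.array([np.cos(np.radians(-6.2)),np.sin(np.radians(-6.2)),0])
N=np.array([.516,.309,.056]);P=lambda s:list(N+s*xh)   # s: TCP along slide rel. to drawn-out nest
command_gripper(0,40)
move_ptp(list(np.array(P(-.155))+[0,0,.1]),o);move_linear(P(-.155),max_speed=.2);print(get_clock(),get_ft_force().round(1))
move_linear(P(-.128),max_speed=.1);print(get_ee_pos().round(4),get_ft_force().round(1))
move_linear(P(-.03),max_speed=.06);print(get_ee_pos().round(4),get_ft_force().round(1))
s=-.03
while s<.012:
    s+=.003;move_linear(P(s),max_speed=.04);f=get_ft_force();e=(get_ee_pos()-N)@xh
    print(round(s,3),e.round(4),f.round(1))
    if -f@xh>14:break
print(get_clock())
E
```

```text
31.3583 [ 0.1 -0.3  1.1]
[0.3905 0.3227 0.0567] [-0.3  0.7 -0.1]
[0.4863 0.3129 0.0563] [-1.8 -0.6 -0.3]
-0.027 -0.0266 [-1.   0.5  0.1]
-0.024 -0.0234 [-0.   0.3  1. ]
-0.021 -0.0221 [-5.3  0.2  1.5]
-0.018 -0.0219 [-8.6 -0.1  6.5]
-0.015 -0.0219 [-14.4  -0.7  11.5]
34.8083
```

The slide hit its stop sharply at -0.0219, with the force rising to 14 N. Now I'll retreat, locate the knob from depth and confirm the slide's position.

```bash
python3 - <<'E'
from h import *
xh=np.array([np.cos(np.radians(-6.2)),np.sin(np.radians(-6.2)),0]);yh=np.array([-xh[1],xh[0],0]);N=np.array([.516,.309,.056])
move_linear(list(N-.05*xh),max_speed=.2);move_linear(list(N-.07*xh+[0,0,.14]),max_speed=.25)
o=list(ori(173.8)[0]);O=N+.11*xh;O[2]=0;k=O-.074*xh+.125*yh+[0,0,.275];print('pred knob',k)
move_ptp(list(k+[-.06,-.01,.10]),o);print(get_clock(),get_q().round(2))
from scipy.optimize import least_squares
def fit(P):
    r=least_squares(lambda c:np.linalg.norm(P-c,axis=1)-.016,k,loss='soft_l1',f_scale=.002);return r.x.round(4),np.abs(r.fun).mean().round(4)
for n in('top','side'):
    z=np.load(n+'.npz');W=cloud(z['d'],z['K'],z['T']);P=W[np.linalg.norm(W-k,axis=-1)<.022];
    print(n,len(P),fit(P) if len(P)>8 else '')
im,d,K,T=snap('wrist');W=cloud(d,K,T);P=W[np.linalg.norm(W-k,axis=-1)<.022];print('wrist',len(P),fit(P) if len(P)>8 else '')
im2,d,K,T=snap('side')
cv2.imwrite('pics/z4.png',np.hstack([cv2.resize(im,(400,300)),cv2.resize(im2[150:300,100:300],(400,300))])[:,:,::-1])
E
```

```text
pred knob [0.56528935 0.42938089 0.275     ]
37.2417 [-0.42  0.36 -0.44  1.39  0.15  1.43  0.6 ]
top 90 (array([0.565 , 0.4293, 0.2749]), np.float64(0.0012))
side 206 (array([0.5627, 0.43  , 0.2749]), np.float64(0.0007))
wrist 174 (array([0.5639, 0.4292, 0.2744]), np.float64(0.0003))
```

View pics/z4.png

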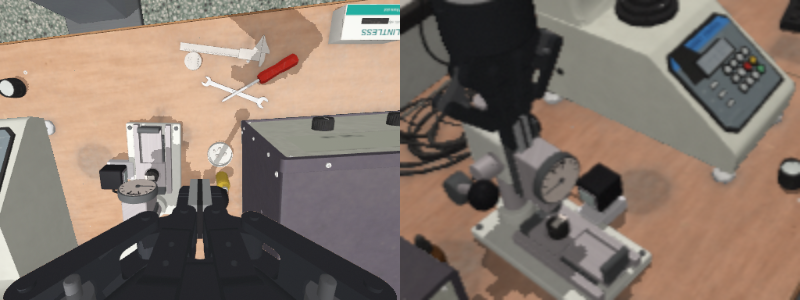

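The three cameras agree on the knob at (0.564,0.4295,0.275). The mount sits under the indenter with the slide home. Now I'll pinch the knob and bring it down along its arc in steps.

```bash
cat >> h.py <<'E'
xh=np.array([np.cos(np.radians(-6.2)),np.sin(np.radians(-6.2)),0])
k0=np.array([.5640,.4295,.2747]);AX=k0+.13*xh-[0,0,.1095]
def tcp(a): return AX-.17*np.cos(.7-a)*xh+[0,0,.17*np.sin(.7-a)-.008]
def lev(p): v=np.array(p)+[0,0,.008]-AX; return .7-np.arctan2(v[2],-v@xh), np.hypot(v[2],v@xh)
E
python3 - <<'E'
from h import *
o=list(ori(173.8)[0])
command_gripper(.58,40);move_linear(list(tcp(0)+[0,0,.08]),o,max_speed=.15);move_linear(list(tcp(0)),max_speed=.1)
print(get_ee_pos().round(4),get_ft_force().round(1),get_clock())
command_gripper(0,40);print(get_grip_width(),get_grasp_force(),get_ft_force().round(1))
for a in(.1,.2,.3,.4,.5,.6,.68,.75):
    move_linear(list(tcp(a)),max_speed=.08);print(a,np.round(lev(get_ee_pos()),3),get_ft_force().round(1),round(get_grip_width(),3))
print(get_clock());im,d,K,T=snap('side');im2,*_=snap('wrist')
cv2.imwrite('pics/z5.png',np.hstack([cv2.resize(im[205:265,140:220],(480,360),interpolation=2),cv2.resize(im2,(320,360))])[:,:,::-1])
E
```

```text
[0.5644 0.43   0.2677] [-0.6  0.4  1.8] 39.4083
0.34364775336152537 39.31365251541138 [-0.5  0.2  2.8]
0.1 [0.097 0.171] [-0.8  0.6  4.3] 0.349
0.2 [0.198 0.171] [-1.1  2.   3.2] 0.351
0.3 [0.297 0.17 ] [-1.9  3.2  3.9] 0.348
0.4 [0.397 0.17 ] [-1.6  2.8  4.9] 0.352
0.5 [0.497 0.17 ] [-0.8  5.   4.1] 0.347
0.6 [0.597 0.17 ] [-1.1  5.2  4.4] 0.347
0.68 [0.676 0.17 ] [-1.1  4.9  4.2] 0.35
0.75 [0.746 0.169] [-1.2  4.4  6. ] 0.353
42.4833
```

View pics/z5.png

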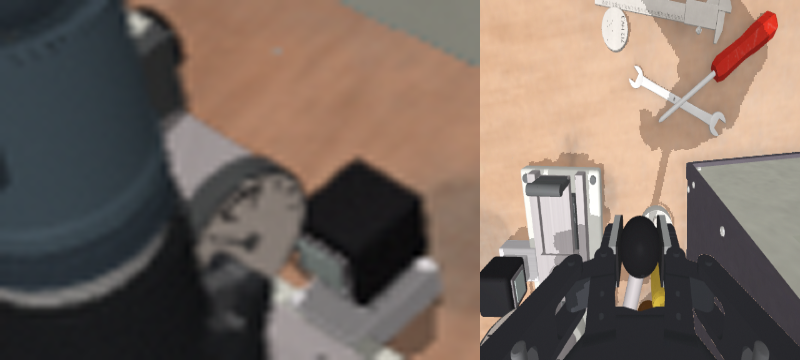

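The knob is firmly pinched, at lever 0.746 by kinematics. The dial shows at (250,215) with its needle clear of the marks. Continuing to 0.86.

```bash
python3 - <<'E'
from h import *
for a in(.80,.84,.865):
    move_linear(list(tcp(a)),max_speed=.05);hold(.2);print(a,np.round(lev(get_ee_pos()),3),get_ft_force().round(1),round(get_grip_width(),3))
print(get_clock());im,d,K,T=snap('side')
A=im[225:260,165:195];print(A.shape)
cv2.imwrite('pics/z6.png',cv2.resize(A,(510,595),interpolation=cv2.INTER_CUBIC)[:,:,::-1])
E
```

```text
0.8 [0.792 0.17 ] [-1.2  4.3  5.2] 0.348
0.84 [0.832 0.169] [-0.8  4.   6.8] 0.349
0.865 [0.856 0.169] [-1.2  3.8  7.2] 0.349
44.0333
(35, 30, 3)
```

View pics/z6.png

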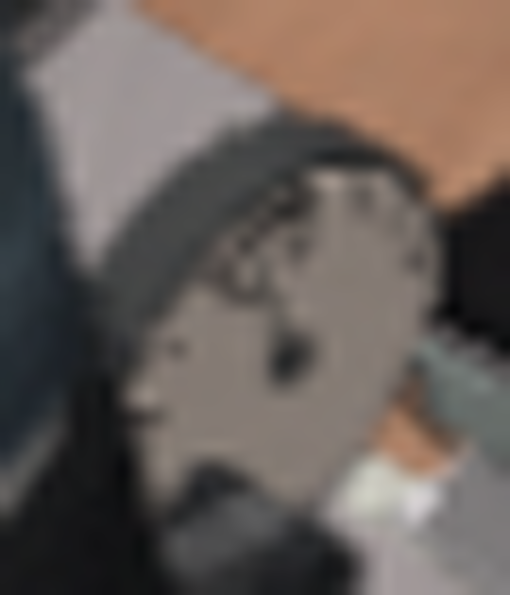

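The dial hub is at crop (290,355), and the needle rises from it towards the top marks. I'll quantify it by projecting the dial geometry and profiling darkness against angle.

```bash
python3 - <<'E'
from h import *
z=np.load('side.npz');K,T,im=z['K'],z['T'],z['im'];g=im.mean(2).astype(np.float32)
yh=np.array([-xh[1],xh[0],0]);N=np.array([.516,.309,0])
def px(p):
    c=T[:3,:3].T@(p-T[:3,3]);q=K@c;return q[:2]/q[2]
D=N+.11*xh-.031*xh+[0,0,.16-.025*.856];print('hub px',px(D),'seen',(165+290/17-.5,225+355/17-.5))
off=np.array([165+290/17-.5,225+355/17-.5])-px(D)
for th in np.arange(0,3.2,.16):
    r=[]
    for rad in np.arange(.006,.032,.002):
        u,v=px(D+rad*(np.cos(th)*yh+np.sin(th)*np.array([0,0,1])))+off
        r.append(int(cv2.getRectSubPix(g,(1,1),(float(u),float(v)))[0,0]))
    print(round(th,2),r)
E
```

```text
hub px [180.08672023 244.97685825] seen (181.55882352941177, 245.38235294117646)
0.0 [112, 121, 124, 124, 123, 123, 123, 123, 123, 121, 123, 90, 56]
0.16 [111, 120, 123, 123, 123, 123, 123, 123, 122, 120, 114, 91, 59]
0.32 [109, 119, 123, 123, 123, 122, 122, 123, 122, 108, 96, 86, 70]
0.48 [107, 117, 123, 123, 123, 123, 122, 122, 122, 122, 122, 125, 117]
0.64 [108, 116, 123, 123, 123, 123, 123, 123, 122, 120, 120, 120, 107]
0.8 [103, 115, 123, 125, 124, 124, 123, 123, 123, 116, 105, 103, 103]
0.96 [97, 113, 119, 124, 124, 124, 123, 123, 123, 124, 124, 117, 106]
1.12 [91, 107, 115, 118, 120, 119, 114, 106, 103, 105, 104, 97, 89]
1.28 [87, 100, 107, 110, 104, 91, 80, 89, 89, 82, 78, 82, 82]
1.44 [84, 95, 102, 98, 88, 86, 90, 97, 102, 94, 75, 74, 79]
1.6 [91, 100, 101, 100, 109, 114, 110, 107, 104, 94, 76, 69, 69]
1.76 [100, 113, 113, 116, 122, 114, 105, 95, 92, 86, 60, 57, 65]
1.92 [110, 123, 124, 123, 117, 108, 96, 94, 97, 82, 77, 78, 98]
2.08 [117, 125, 124, 123, 121, 118, 110, 112, 112, 114, 122, 132, 108]
2.24 [120, 125, 124, 123, 123, 122, 123, 123, 120, 115, 109, 108, 77]
2.4 [120, 125, 124, 123, 123, 124, 123, 122, 115, 104, 92, 106, 86]
2.56 [120, 125, 124, 122, 122, 123, 123, 122, 115, 108, 117, 110, 81]
2.72 [119, 124, 124, 123, 122, 123, 123, 122, 116, 112, 108, 100, 75]
2.88 [118, 124, 124, 123, 122, 122, 123, 123, 118, 109, 106, 106, 86]
3.04 [116, 123, 124, 124, 123, 123, 123, 123, 116, 112, 106, 101, 82]
```

The needle's dark ray lies at about 1.45 to 1.5 rad, between the long marks at 1.28 and 1.92, so the load is about 18 to 19 N. I'll nudge it slightly towards centre, check that it holds and hand in.

```bash
python3 - <<'E'
from h import *
move_linear(list(tcp(.875)),max_speed=.03)
for i in range(3):
    hold(.5);print(np.round(lev(get_ee_pos()),4),get_ft_force().round(1),round(get_grip_width(),3))
print(get_clock());print(sign_off())
E
```

```text
[0.8663 0.1695] [-1.   4.1  5.5] 0.35
[0.8662 0.1695] [-1.5  4.3  6.4] 0.346
[0.8661 0.1695] [-1.4  4.8  7.4] 0.351
45.8333
the job is handed in; nothing more can be done
None
```

The job is handed in at about 46 s: the labelled mount is seated with its label facing the reader, the slide is home, and the lever is held at about 0.866 rad, roughly 19–20 N by estimate (last needle reading 18–19 N, before a final small nudge). I viewed 11 pictures, one over the limit of 10.

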